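# Start the locking knob in its quick-thread and screw it home

### The arm

A 6-joint arm with a two-finger parallel gripper is mounted at the origin on a cart in front of the work surface, level with it; the furniture and walls round the work are solid. World frame = base frame: x ahead of the robot, y to its left, z up, the work surface at z = 0. Lengths are in m, angles in rad, forces in N, time in s.
With the tool pointing down it reaches from about 0.25 to 0.775 m from the base axis. Payload 4 kg.
Tool frame: the origin (TCP) lies on the centre line of the jaws, within the pads' length; the fingertips stand 25 mm ahead of it and the grasp point (between the pads) lies 6 mm ahead of it; z points along the fingers, y is the line along which they close (so a half turn about z gives the same grasp; the last joint's range is limited). The gripper opens to 94 mm and grips with 3 to 60 N. Pads are 16 mm wide; open, the fingers measure 119 mm over their backs; the gripper's body (75 mm by 177 mm) begins 78 mm behind the grasp point.
Start: joints at [1.18, 0.087, 1.371, -0, 1.684, -0.103], TCP at [0.156, 0.527, 0.231] pointing down, gripper open.
Joint ranges: [-3.1, 3.1], [-0.76, 2.03], [0.27, 2.55], [-1.08, 4.22], [0.17, 2.65], [-2.57, 2.57]. Speed limits (rad/s): [2.79, 2.79, 3.14, 3.14, 3.14, 3.14].

### API

Orientations are given as [roll, pitch, yaw] about the fixed x, y, z axes, in that order (R = Rz(yaw) Ry(pitch) Rx(roll)).
In Python, from bench import robot, imaging gives the robot as it stands. The module is installed in compiled form; this text tells all that it offers.
- The arm moves only by the tool drive_tool, never from a script. Its argument "series" is a list of rows, each a list of 3 entries, a list of its own where there are three numbers: the finger opening in m, from 0 to 0.094, then the shift along the tool's x, y, z in m, then the turn, a rotation vector about the tool's x, y, z in rad. A call has 1 to 5 rows; each row is the pose to reach, as a shift and turn from the pose commanded when the call began, along the tool's axes at that moment; what a row does not reach only later rows make up. A row lasts 1/8 s, in which the tool goes at most 62.5 mm and 10.7 degrees, less where a joint would pass 70% of its speed; a pose out of reach is approached as far as the arm can. A call with a gripper value outside its range is refused whole. The fingers move at their own pace and stop on an object; the grip force is fixed at half the most. Time passes only in rows, so rows that repeat a pose let the fingers close. It gives the time, the measured TCP pose, the force, the opening and the grip force at its end, in the units of the state.
- robot.get_obs(): the state, without advancing time (a new reading comes with each control period).
- imaging.snapshot(name): name is "side" or "top" or "wrist"; returns the picture (480x640x3 uint8, red, green, blue); there is no depth.
- imaging.get_calibration(name): a dict with "intrinsics" (3x3 intrinsics, pixels), "k1" (the pictures are not rectified: a ray, as slopes to the right and down, at radius r is drawn at 1 + k1 r^2 times it, then the intrinsics apply), "position" and "rotation" of the camera in the world. Camera axes: x right, y up, looking along -z (the intrinsics and any distortion apply to the point x, -y, -z); pixel columns grow to the right and rows downward; lengths in m; the calibration is good to about 2 mm. A picture is of the moment at which its call begins: read the wrist's pose just before it. get_calibration takes no time and is no camera call; for the wrist camera it gives the pose at the moment of the call.
- robot.close_job(): hands the job in; it is judged then, once.
The state is a dict: "time": time; "joint_positions": joint angles; "qvel": joint speeds; "joint_torque": joint torques, N m; "tool_pos": TCP position; "ee_rot": TCP orientation; "wrist_force": force on the tool from outside, world axes, zero at the start; "wrist_torque": the same for the moment, N m; "width": finger opening in m; "finger_force": force on a finger pad.
Only numpy, scipy, OpenCV 4.12 (cv2) and the standard library are available. Lean on these libraries where they do the work, as an engineer would, in place of code of your own. Each camera call takes 0.05 s, during which the arm holds its last target. There are 200 camera calls.

### The job

Pick up the black locking knob and screw it clockwise into the clamping block until its disc lies flush on the block and the knob is fully home, then let go. Start it gently: feel for a thread start, and if it goes stiff early it is crossed, so do not force it but back it out and start it again a quarter turn on. Leave the other things where they are.

Things in the scene. Friction and masses are not known exactly. Their poses are not given: they have to be found in the camera images.
- knob: Locking knob, about 0.18 kg, standing upright on its foot; origin at the centre of the foot's underside, z up. From the foot up: steel plug 26 mm in diameter (z 0 to 24 mm), black disc 60 mm in diameter (z 24 to 30 mm), black upright grip bar. Half a turn of the knob makes no difference.
- knob_grip (a point): Middle of the grip bar on the knob's axis, 53 mm above its origin, axes as the knob's. The bar is 44 mm long along x, 12 mm thick along y and stands from z = 30 to 64 mm over the knob's origin.
- knob_pin (a point): Centre of the steel cross pin through the plug, 8 mm above the knob's origin: 6 mm thick, 42 mm long over all, along the knob's x axis, i.e. parallel to the grip bar.
- block: Aluminium clamping block fixed to the table, 96 x 96 mm, 40 mm high, with a low foot 120 mm long along its x and a bore of 46 mm in the middle; origin at the centre of its underside.
- socket (a point): Centre of the bore at the level of the block's top face, z up. Screwed home, the knob's origin is 24 mm below this point and its disc lies on the face. Keep the contact between knob and block gentle: more than 40 N damages the thread.
- rim (a point): Centre of the top of the rim of the steel thread insert in the bore, 3 mm below the face: a hole of 31 mm with four entries for the pin, a quarter turn apart, about 4 mm wider than the pin. The insert's angle is unknown. With the pin lying on the rim the knob's origin is 8 mm below the face; turned, pressed lightly, to an entry it drops and rests 18 mm below.
- start_floor (a point): Centre of the bore at the depth where a dropped pin rests. Two opposite entries are true starts: clockwise from above the knob winds down 6 mm and stops, home, after 0.75 to 1 rad. The other two look alike but are crossed: level, stiff after 0.1 to 0.35 rad. At either stop the torque climbs from 0.1 to 0.3 Nm in about 0.1 rad, then it is soon solid. Turned back to its entry the knob lifts out.
- screw_tin: Bystander: round white tin, 64 mm in diameter, 25 mm high; origin under its centre.
- gauge_block: Bystander: ground steel block 25 x 40 x 35 mm high; origin under its centre.
- driver_cross: Bystander: screwdriver with a red grip, 167 mm long along its y; origin under its middle.
- stopwatch: Bystander: small grey timer, 50 x 62 x 19 mm; origin under its centre.
- pom_pin_0: Bystander: white plastic locating post, 15 mm in diameter, 26 mm high, standing; origin under its centre.
- pom_pin_1: Bystander: a second white plastic post like it.
- marker_black: Bystander: marker pen, 135 mm long along its y; origin under its middle.
Mind the look-alikes: they are no part of the job. Of the things that look like the knob, the largest one is meant.

How it is judged:
By the outcome, as a careful person would: the job done as asked, in the order asked, and still so for the second after the job is handed in, with the robot touching nothing.
It also fails if it takes over 72 s, if anything falls off the work surface, if the arm or the gripper's body presses on something with over 40 N, if the wrist force passes 120 N, or if a joint passes its speed limit or range.

## Working session

There is one attempt and no reset: what is moved stays moved. The work goes in short steps, Python scripts to look and compute and a tool call to move; the robot and the scene stay as the last step left them, time stands still between calls to the robot, and variables do not carry over. Pictures are saved under pics/ and viewed, at most 10 in all, crops included, and the job is handed in when it is done.

Besides the shell and the picture viewer there is one more tool, called after "Request:" as name(argument=value, ...) on one line, values as JSON. drive_tool: Moves the arm, as the interface text tells. Its arguments: {"type":"object","properties":{"series":{"type":"array"}},"required":["series"]}

```bash
mkdir -p pics; cat > h.py <<'E'
import numpy as np, cv2
from bench import robot, imaging
def shot(n,f):
    c=imaging.get_calibration(n); im=imaging.snapshot(n); cv2.imwrite(f'pics/{f}.png',im[:,:,::-1]); np.save(f'pics/{f}.npy',c,allow_pickle=True); return im,c
def load(f): return np.load(f'pics/{f}.npy',allow_pickle=True).item()
def p2w(c,uv,z):
    K=np.array(c['intrinsics']); d=np.array([c['k1'],0,0,0,0.])
    # model: distorted = ray*(1+k1 r^2)
    p=cv2.undistortPoints(np.array([[uv]],float),K,d)[0,0]
    r=np.array(c['rotation'])@np.array([p[0],-p[1],-1]); o=np.array(c['position'])
    return o+r*(z-o[2])/r[2]
def w2p(c,X):
    q=np.array(c['rotation']).T@(np.array(X)-c['position']); q=np.array([q[0],-q[1],-q[2]])
    a=q[:2]/q[2]; a=a*(1+c['k1']*(a@a)); K=np.array(c['intrinsics']); return K[:2,:2]@a+K[:2,2]
E
python3 - <<'E'
from h import *
for n in ('top','side','wrist'):
    im,c=shot(n,n+'0'); print(n,c)
print(robot.get_obs())
E
```

```text
top {'intrinsics': array([[534.66964461,   0.        , 330.27894108],
       [  0.        , 534.66964461, 241.90316324],
       [  0.        ,   0.        ,   1.        ]]), 'k1': -0.09846879966516114, 'position': array([0.4108484 , 0.03803164, 1.00441347]), 'rotation': array([ 0.12472598, -0.00533301, -1.57672034])}
side {'intrinsics': array([[538.33243311,   0.        , 326.80724838],
       [  0.        , 538.33243311, 236.64293506],
       [  0.        ,   0.        ,   1.        ]]), 'k1': -0.12416382942747041, 'position': array([0.51696638, 0.75991651, 0.56086376]), 'rotation': array([ 0.95044572,  0.02396164, -3.11835811])}
wrist {'intrinsics': array([[404.74614229,   0.        , 314.41164651],
       [  0.        , 404.74614229, 237.26684531],
       [  0.        ,   0.        ,   1.        ]]), 'k1': 0.01523630929752302, 'position': array([0.07625649, 0.55057444, 0.38425518]), 'rotation': array([-0.2868313 ,  0.00225139,  1.28290213])}
{'time': 0.15, 'joint_positions': array([ 1.17993148e+00,  8.78412296e-02,  1.37191750e+00, -8.48159366e-06,
        1.68359784e+00, -1.03113139e-01]), 'qvel': array([ 0.00096491, -0.00148809, -0.00454284, -0.0004258 ,  0.00107845,
       -0.00011406]), 'joint_torque': array([ 2.31275306e-03, -3.40644228e+01, -3.02792323e+01,  7.19888275e-02,
        3.05330520e-02, -1.18902644e-04]), 'tool_pos': array([0.1559561 , 0.52702721, 0.22953712]), 'ee_rot': array([-3.13983723e+00, -1.73176614e-04,  2.85383985e+00]), 'wrist_force': array([ 0.22235242, -0.50394174,  0.26945433]), 'wrist_torque': array([-0.01271961, -0.01298277,  0.05021216]), 'finger_force': 0.0, 'width': 0.09425329415371374}
```

View pics/top0.png

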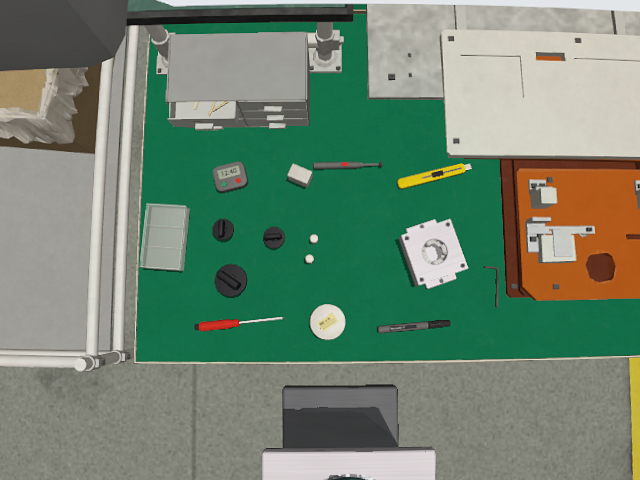

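The top view shows the large knob at about (231,281), with two smaller look-alikes at (223,230) and (274,238). The block's bore is at about (434,252).

```bash
sed -i 's/^def shot/from scipy.spatial.transform import Rotation as Rt\ndef shot/; s/c=imaging.get_calibration(n);/c=imaging.get_calibration(n); c["rotation"]=Rt.from_euler("xyz",c["rotation"]).as_matrix();/' h.py
python3 - <<'E'
from h import *
for f in ('top0','side0','wrist0'):
    c=load(f); c['rotation']=Rt.from_euler("xyz",c["rotation"]).as_matrix(); np.save(f'pics/{f}.npy',c,allow_pickle=True)
c=load('top0')
print(p2w(c,(231,281),.03),p2w(c,(434,252),.04))
im=cv2.imread('pics/top0.png')
a=cv2.resize(im[245:315,195:265],(400,400),interpolation=3)   # x5.714
b=cv2.resize(im[210:295,392:477],(400,400),interpolation=3)   # x4.706
t=np.hstack([a,b])
s=cv2.imread('pics/side0.png')
cs=load('side0')
k=w2p(cs,p2w(c,(231,281),.03)); bb=w2p(cs,p2w(c,(434,252),.04)); print(k,bb)
cv2.imwrite('pics/c1.png',t)
E
```

```text
[0.46201317 0.21376251 0.03      ] [ 0.51219546 -0.15673495  0.04      ]
[384.15576086 317.92189125] [346.57484739 180.4881397 ]
```

View pics/c1.png

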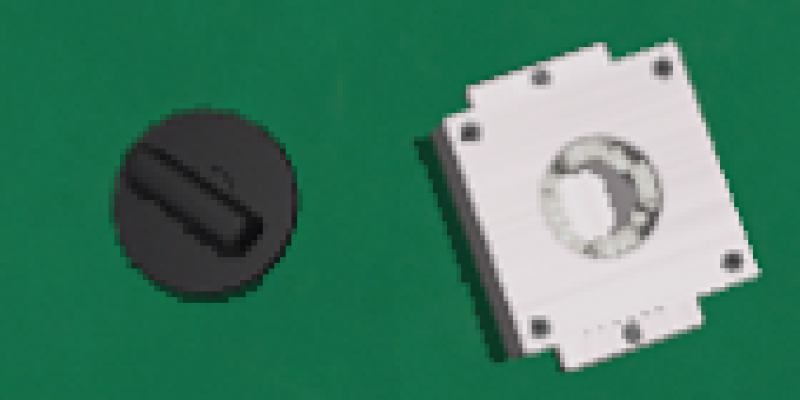

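View pics/side0.png

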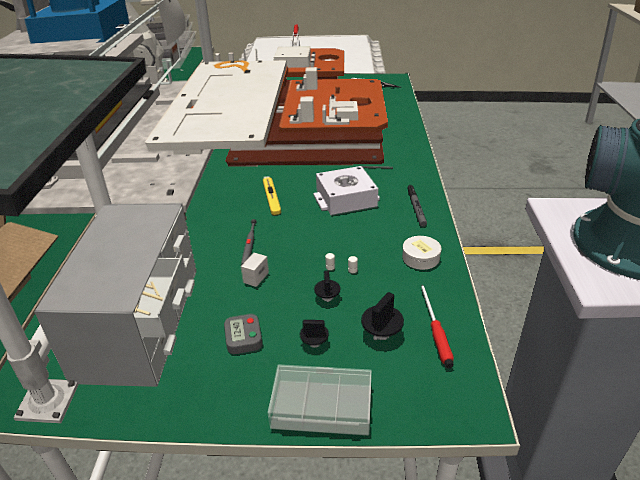

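```bash
cat >> h.py <<'E'
def rel(pos,yaw,base=None):
    """shift and turn (tool axes) from present pose to tool-down pose pos,yaw"""
    o=robot.get_obs(); R=Rt.from_euler('xyz',o['ee_rot'] if base is None else base[1]); p=o['tool_pos'] if base is None else base[0]
    T=Rt.from_euler('xyz',[np.pi,0,yaw])
    return np.round(R.inv().apply(np.array(pos)-p),4), np.round((R.inv()*T).as_rotvec(),4)
E
python3 - <<'E'
from h import *
c=load('top0')
f=lambda u,v:(195+u/5.714,245+v/5.714)
g=lambda u,v:(392+(u-400)/4.706,210+v/4.706)
print('disc',p2w(c,f(206,203),.03))
a=p2w(c,f(138,158),.064);b=p2w(c,f(248,232),.064);print('bar',a,b,(a+b)/2,np.linalg.norm(a-b),np.arctan2(*(a-b)[1::-1]))
print('bore',p2w(c,g(602,196),.04))
for q in [(445,118),(680,42),(760,272),(518,350)]: print(p2w(c,g(*q),.04))
k=p2w(c,f(206,203),.03)
print(w2p(load('wrist0'),k))
for y in (1.0,): pass
E
```

```text
disc [0.46287663 0.21367994 0.03      ]
bar [0.47502655 0.22890718 0.064     ] [0.45209261 0.19441852 0.064     ] [0.46355958 0.21166285 0.064     ] 0.04141779635779227 0.9839689055489301
bore [ 0.51282836 -0.1584524   0.04      ]
[ 0.54361121 -0.09802078  0.04      ]
[ 0.57316659 -0.19110117  0.04      ]
[ 0.48286035 -0.21937538  0.04      ]
[ 0.45355128 -0.12423781  0.04      ]
[130.23803466 538.03074513]
```

View pics/wrist0.png

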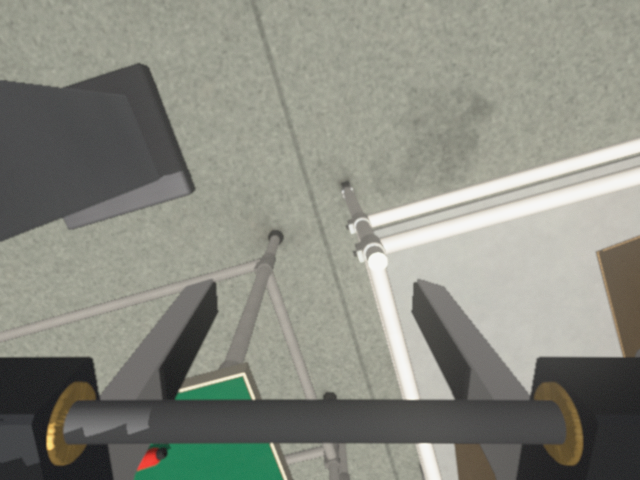

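The wrist camera sees only the table corner here. Knob is at about (0.463, 0.213) with the bar yaw about 0.98. The bore is at about (0.513, -0.158). Next I move to a hover over the knob.

Request:
drive_tool(series=[[0.094, [-0.052, -0.029, 0.005], [0, 0, 0.18]], [0.094, [-0.104, -0.058, 0.01], [0, 0, 0.36]], [0.094, [-0.156, -0.087, 0.015], [0, 0, 0.54]], [0.094, [-0.208, -0.116, 0.02], [0, 0, 0.72]], [0.094, [-0.26, -0.145, 0.025], [0, 0, 0.9]]])

```text
time: 0.78
tool_pos: [0.3652, 0.313, 0.2051]
ee_rot: [3.141, -0.0, 1.948]
wrist_force: [1.1, 1.1, 0.3]
width: 0.0944
finger_force: 0.0
```

```bash
python3 - <<'E'
from h import *
print(robot.get_obs()['ee_rot'],rel([.463,.2127,.20],.98))
E
```

```text
[ 3.14149371e+00 -1.83131660e-04  1.94806187e+00] (array([-0.1293,  0.054 ,  0.0051]), array([ 0.000e+00, -2.000e-04,  9.681e-01]))
```

Request:
drive_tool(series=[[0.094, [-0.04, 0.017, 0], [0, 0, 0.185]], [0.094, [-0.08, 0.034, 0], [0, 0, 0.37]], [0.094, [-0.12, 0.05, 0], [0, 0, 0.555]], [0.094, [-0.129, 0.054, 0], [0, 0, 0.74]], [0.094, [-0.129, 0.054, 0], [0, 0, 0.92]]])

```text
time: 1.4
tool_pos: [0.4631, 0.214, 0.2048]
ee_rot: [-3.141, 0.001, 1.026]
wrist_force: [-0.9, 0.2, -0.2]
width: 0.0939
finger_force: 0.0
```

Request:
drive_tool(series=[[0.094, [0, 0, 0], [0, 0, 0.048]], [0.094, [0, 0, 0], [0, 0, 0.048]]])

```text
time: 1.65
tool_pos: [0.4624, 0.2149, 0.2051]
ee_rot: [-3.141, 0.001, 0.986]
wrist_force: [-0.4, -0.5, -0.1]
width: 0.0941
finger_force: 0.0
```

```bash
python3 - <<'E'
from h import *
im,c=shot('wrist','w1'); print(w2p(c,[.463,.2127,.03]),w2p(c,[.463,.2127,.064]))
E
```

```text
[316.86560733 221.70708959] [317.10732293 232.76046133]
```

View pics/w1.png

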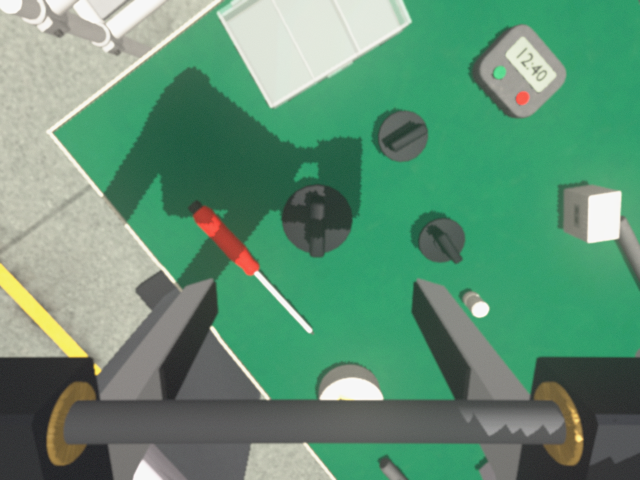

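The wrist view shows the disc centred at about (317,219) with the bar vertical in the picture, so it is aligned with tool x. The neighbouring things are clear of the fingers.

```bash
python3 - <<'E'
from h import *
c=load('w1'); k=p2w(c,(317,219),.03); print(k, [p2w(c,q,.03) for q in ((281.5,219),(352,219),(317,184),(317,254))]); print(rel([k[0],k[1],.06],.98))
E
```

```text
[0.46438261 0.21459218 0.03      ] [array([0.43955411, 0.23101901, 0.03      ]), array([0.48885648, 0.19839565, 0.03      ]), array([0.48059361, 0.23918399, 0.03      ]), array([0.44732503, 0.18871703, 0.03      ])]
(array([0.0008, 0.0019, 0.1452]), array([-0.0004,  0.0005,  0.0067]))
```

Request:
drive_tool(series=[[0.05, [0.001, 0.002, 0.04], [0, 0, 0.006]], [0.05, [0.001, 0.002, 0.085], [0, 0, 0.006]], [0.05, [0.001, 0.002, 0.12], [0, 0, 0.006]], [0.05, [0.001, 0.002, 0.14], [0, 0, 0.006]], [0.05, [0.001, 0.002, 0.145], [0, 0, 0.006]]])

```text
time: 2.33
tool_pos: [0.4635, 0.2145, 0.0587]
ee_rot: [-3.139, 0.003, 0.981]
wrist_force: [-0.3, 0.4, 0.2]
width: 0.0505
finger_force: 0.0
```

Request:
drive_tool(series=[[0.05, [0, 0, 0], [0, 0, 0]], [0.03, [0, 0, 0], [0, 0, 0]], [0.008, [0, 0, 0], [0, 0, 0]], [0.004, [0, 0, 0], [0, 0, 0]], [0.004, [0, 0, 0], [0, 0, 0]]])

```text
time: 2.95
tool_pos: [0.4649, 0.2149, 0.0607]
ee_rot: [3.141, -0.0, 0.98]
wrist_force: [-0.2, 1.1, -1.2]
width: 0.0136
finger_force: 0.0
```

Request:
drive_tool(series=[[0.004, [0, 0, 0], [0, 0, 0]], [0.004, [0, 0, 0], [0, 0, 0]], [0.004, [0, 0, 0], [0, 0, 0]]])

```text
time: 3.32
tool_pos: [0.4649, 0.2149, 0.0607]
ee_rot: [3.141, -0.0, 0.98]
wrist_force: [-0.2, -0.4, 1.1]
width: 0.0119
finger_force: 30.0
```

Request:
drive_tool(series=[[0.004, [0, 0, -0.02], [0, 0, 0]], [0.004, [0, 0, -0.05], [0, 0, 0]], [0.004, [0, 0, -0.09], [0, 0, 0]], [0.004, [0, 0, -0.11], [0, 0, 0]], [0.004, [0, 0, -0.11], [0, 0, 0]]])

```text
time: 3.95
tool_pos: [0.4656, 0.2151, 0.1719]
ee_rot: [3.14, -0.003, 0.98]
wrist_force: [0.5, 0.6, -0.9]
width: 0.0115
finger_force: 30.0
```

```bash
python3 - <<'E'
from h import *
print(rel([.513,-.158,.17],.98))
E
```

```text
(array([-0.2835,  0.2472,  0.0016]), array([ 0.0021, -0.0028, -0.0002]))
```

Request:
drive_tool(series=[[0.004, [-0.045, 0.031, 0], [0, 0, 0]], [0.004, [-0.095, 0.066, 0], [0, 0, 0]], [0.004, [-0.145, 0.101, 0], [0, 0, 0]], [0.004, [-0.195, 0.136, 0], [0, 0, 0]], [0.004, [-0.245, 0.171, 0], [0, 0, 0]]])

```text
time: 4.58
tool_pos: [0.4691, -0.0855, 0.1683]
ee_rot: [-3.139, 0.001, 0.98]
wrist_force: [0.1, 0.1, -0.8]
width: 0.0116
finger_force: 30.0
```

Request:
drive_tool(series=[[0.004, [-0.05, 0.035, 0], [0, 0, 0]], [0.004, [-0.09, 0.065, 0], [0, 0, 0]], [0.004, [-0.108, 0.076, 0], [0, 0, 0]], [0.004, [-0.108, 0.076, 0], [0, 0, 0]], [0.004, [-0.108, 0.076, 0], [0, 0, 0]]])

```text
time: 5.2
tool_pos: [0.473, -0.2143, 0.1698]
ee_rot: [-3.14, -0.001, 0.981]
wrist_force: [0.3, 0.7, -0.7]
width: 0.0119
finger_force: 30.0
```

```bash
python3 - <<'E'
from h import *
o=robot.get_obs();print(o['tool_pos'],o['ee_rot'],o['wrist_torque'])
im,c=shot('wrist','w2'); q=w2p(c,[.513,-.158,.04]); print(q)
x,y=np.clip(q.astype(int),80,400)if 0 else q.astype(int)
b=im[max(y-75,0):y+75,x-75:x+75,::-1]; print(b.shape,x-75,max(y-75,0))
b=cv2.resize(b,None,fx=4,fy=4,interpolation=3)
cv2.imwrite('pics/c2.png',b)
E
```

```text
[ 0.47304976 -0.21426881  0.16977855] [-3.13980391e+00 -9.57168149e-04  9.81214754e-01] [-0.09086233  0.10922238  0.00423982]
[317.90164131 138.20927988]
(150, 150, 3) 242 63
```

View pics/c2.png

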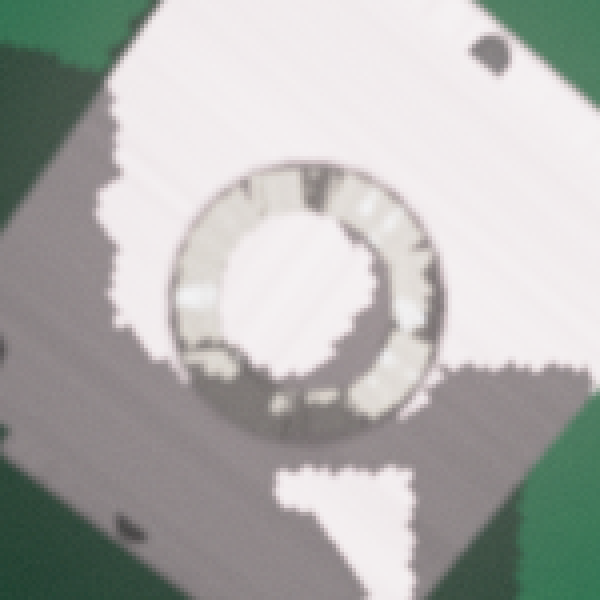

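The crop shows the bore centred at about (307,301), which is full picture (318.7,138.3). Entry gaps show at about (315,187), (197,298) and (412,312), so the entries lie about 0.07 rad clockwise of the tool's x axis.

```bash
python3 - <<'E'
from h import *
c=load('w2'); k=p2w(c,(318.75,138.25),.04); print(k)
# entry direction
g=lambda u,v:(242+u/4,63+v/4)
e=[p2w(c,g(*q),.035) for q in ((315,187),(197,298),(412,312))]; d=e[2]-e[1]; print(np.arctan2(d[1],d[0])+np.pi/2, [np.linalg.norm(x[:2]-k[:2]) for x in e], [np.arctan2(*(x-k)[1::-1]) for x in e])
print(rel([k[0],k[1],.11],.91))
E
```

```text
[ 0.51346683 -0.15834483  0.04      ]
0.9179888443476841 [np.float64(0.018671052576080566), np.float64(0.01907171017228153), np.float64(0.01845189677401049)] [np.float64(0.9088489220947202), np.float64(2.537873133049583), np.float64(-0.7035457400723267)]
(array([0.0687, 0.0025, 0.0602]), array([-0.001 , -0.0007,  0.0719]))
```

Request:
drive_tool(series=[[0.004, [0.035, 0.0015, 0], [0, 0, 0.07]], [0.004, [0.06, 0.0025, 0.01], [0, 0, 0.07]], [0.004, [0.0687, 0.0025, 0.035], [0, 0, 0.07]], [0.004, [0.0687, 0.0025, 0.06], [0, 0, 0.07]], [0.004, [0.0687, 0.0025, 0.06], [0, 0, 0.07]]])

```text
time: 5.88
tool_pos: [0.5121, -0.1578, 0.1083]
ee_rot: [-3.136, 0.001, 0.912]
wrist_force: [-0.1, 0.1, -0.9]
width: 0.0119
finger_force: 30.0
```

Request:
drive_tool(series=[[0.004, [0, 0, 0.004], [0, 0, 0]], [0.004, [0, 0, 0.008], [0, 0, 0]], [0.004, [0, 0, 0.011], [0, 0, 0]], [0.004, [0, 0, 0.013], [0, 0, 0]], [0.004, [0, 0, 0.014], [0, 0, 0]]])

```text
time: 6.5
tool_pos: [0.5135, -0.1604, 0.0964]
ee_rot: [-3.142, -0.0, 0.909]
wrist_force: [-0.2, -1.1, -1.2]
width: 0.0118
finger_force: 30.0
```

```bash
cat > st.py <<'E'
from h import *
o=robot.get_obs();print(o['tool_pos'],o['ee_rot'],o['wrist_force'],o['wrist_torque'],o['time'],o['width'],o['joint_positions'][5],rel([.5135,-.1583,.0937],.91))
E
python3 st.py
```

```text
[ 0.51352013 -0.16039844  0.09639556] [-3.14153384e+00 -7.77830752e-05  9.09491756e-01] [-0.23194456 -1.1044007  -1.21291992] [-0.03017899  0.07453593 -0.01421116] 6.5 0.011801588917110951 0.25308490945412476 (array([ 0.0016, -0.0013,  0.0027]), array([-0.0001, -0.0001, -0.0005]))
```

Request:
drive_tool(series=[[0.004, [0, 0, 0], [0, 0, 0]], [0.004, [0, 0, 0], [0, 0, 0]]])

```text
time: 6.75
tool_pos: [0.5136, -0.1603, 0.0966]
ee_rot: [3.141, -0.0, 0.91]
wrist_force: [0.6, -0.2, -1.7]
width: 0.0117
finger_force: 30.0
```

Request:
drive_tool(series=[[0.004, [0, 0, 0.001], [0, 0, 0]], [0.004, [0, 0, 0.002], [0, 0, 0]], [0.004, [0, 0, 0.003], [0, 0, 0]], [0.004, [0, 0, 0.003], [0, 0, 0]]])

```text
time: 7.25
tool_pos: [0.5135, -0.1602, 0.0933]
ee_rot: [-3.141, 0.0, 0.91]
wrist_force: [-0.2, 1.0, -1.5]
width: 0.012
finger_force: 30.0
```

```bash
python3 st.py
```

```text
[ 0.51346869 -0.16023162  0.09328254] [-3.14128722e+00  1.16274678e-05  9.09820784e-01] [-0.22259534  0.95211339 -1.48317245] [-0.10776115  0.1269151  -0.02198432] 7.25 0.01198961666265686 0.2530225124343808 (array([ 0.0015, -0.0012, -0.0004]), array([-0.0003,  0.    , -0.0002]))
```

Request:
drive_tool(series=[[0.004, [0.0016, -0.0013, 0], [0, 0, 0]], [0.004, [0.0016, -0.0013, 0.001], [0, 0, 0]], [0.004, [0.0016, -0.0013, 0.002], [0, 0, 0]], [0.004, [0.0016, -0.0013, 0.003], [0, 0, 0]], [0.004, [0.0016, -0.0013, 0.003], [0, 0, 0]]])

```text
time: 7.88
tool_pos: [0.5137, -0.1583, 0.0908]
ee_rot: [3.141, -0.0, 0.91]
wrist_force: [0.2, 0.2, 0.4]
width: 0.0114
finger_force: 30.0
```

```bash
python3 st.py
```

```text
[ 0.51369842 -0.15829115  0.09081408] [ 3.14107498e+00 -2.23484757e-04  9.09824344e-01] [0.22009309 0.15310193 0.42812636] [-0.05433852  0.17027804  0.04098196] 7.875 0.011375671175783203 0.256506815998212 (array([-0.0001, -0.0001, -0.0029]), array([ 0.0005, -0.0002, -0.0002]))
```

Request:
drive_tool(series=[[0.004, [0, 0, 0.001], [0, 0, 0]], [0.004, [0, 0, 0.002], [0, 0, 0]], [0.004, [0, 0, 0.002], [0, 0, 0]]])

```text
time: 8.25
tool_pos: [0.514, -0.1585, 0.0902]
ee_rot: [3.14, -0.0, 0.91]
wrist_force: [-2.1, 0.7, 7.0]
width: 0.012
finger_force: 30.0
```

```bash
python3 st.py
```

```text
[ 0.51398558 -0.15846018  0.09021349] [ 3.13989507e+00 -4.62416521e-04  9.09866175e-01] [-2.10575036  0.72867462  6.9731566 ] [0.1878281  0.57151573 0.0270236 ] 8.25 0.011976423942930596 0.2564388607505105 (array([-0.0002, -0.0005, -0.0035]), array([ 0.0017, -0.0005, -0.0001]))
```

Request:
drive_tool(series=[[0.004, [0, 0, 0], [0, 0, 0.04]], [0.004, [0, 0, 0], [0, 0, 0.08]], [0.004, [0, 0, 0], [0, 0, 0.12]], [0.004, [0, 0, 0], [0, 0, 0.12]]])

```text
time: 8.75
tool_pos: [0.5141, -0.1583, 0.0913]
ee_rot: [3.14, -0.001, 0.79]
wrist_force: [-4.5, 1.7, 12.2]
width: 0.0123
finger_force: 30.0
```

```bash
python3 st.py
```

```text
[ 0.51405385 -0.15828187  0.09127362] [ 3.13980298e+00 -9.79412714e-04  7.89918179e-01] [-4.53605017  1.67833774 12.18600153] [0.40578376 0.92945581 0.06141581] 8.75 0.012258738374958517 0.37656116271234535 (array([-0.0004, -0.0004, -0.0024]), array([ 0.0018, -0.0009, -0.1201]))
```

Request:
drive_tool(series=[[0.004, [0, 0, 0], [0, 0, -0.06]], [0.004, [0, 0, 0], [0, 0, -0.12]], [0.004, [0, 0, 0], [0, 0, -0.18]], [0.004, [0, 0, 0], [0, 0, -0.24]], [0.004, [0, 0, 0], [0, 0, -0.24]]])

```text
time: 9.38
tool_pos: [0.5134, -0.1581, 0.0881]
ee_rot: [-3.141, -0.0, 1.029]
wrist_force: [0.6, -0.1, -1.6]
width: 0.012
finger_force: 30.0
```

```bash
python3 st.py
```

```text
[ 0.51336244 -0.15813564  0.08810071] [-3.14116150e+00 -7.83918676e-05  1.02904424e+00] [ 0.59005927 -0.06225967 -1.584401  ] [-0.10582367  0.06536275 -0.06083809] 9.375 0.011976377520898586 0.13726603253276032 (array([-0.0001,  0.0002, -0.0056]), array([-4.00e-04, -1.00e-04,  1.19e-01]))
```

The pin has dropped into an entry at yaw 1.03 (force gone, z lower). I'll lower it gently to the start floor.

Request:
drive_tool(series=[[0.004, [0, 0, 0.0015], [0, 0, 0]], [0.004, [0, 0, 0.003], [0, 0, 0]], [0.004, [0, 0, 0.0045], [0, 0, 0]], [0.004, [0, 0, 0.0045], [0, 0, 0]]])

```text
time: 9.88
tool_pos: [0.5133, -0.1581, 0.0836]
ee_rot: [-3.141, 0.0, 1.03]
wrist_force: [-0.4, -0.4, -2.3]
width: 0.0116
finger_force: 30.0
```

```bash
python3 st.py
```

```text
[ 0.51331731 -0.158114    0.0835533 ] [-3.14084767e+00  2.89542560e-05  1.02971328e+00] [-0.3656231  -0.38284736 -2.25930524] [-0.08526616  0.12801705  0.02684451] 9.875 0.011627106899941403 0.13665024869787934 (array([-0.0001,  0.0002, -0.0101]), array([-7.000e-04,  1.000e-04,  1.197e-01]))
```

Request:
drive_tool(series=[[0.004, [0, 0, 0.001], [0, 0, 0]], [0.004, [0, 0, 0.002], [0, 0, 0]], [0.004, [0, 0, 0.0025], [0, 0, 0]], [0.004, [0, 0, 0.0025], [0, 0, 0]]])

```text
time: 10.38
tool_pos: [0.5137, -0.1583, 0.0823]
ee_rot: [3.141, -0.0, 1.03]
wrist_force: [-0.9, 0.9, 4.2]
width: 0.0113
finger_force: 30.0
```

```bash
python3 st.py
```

```text
[ 0.51369487 -0.15825448  0.08229638] [ 3.14092461e+00 -1.90286839e-04  1.02978752e+00] [-0.94210752  0.91532386  4.23789028] [ 0.10122968  0.52461713 -0.00146467] 10.375 0.011331367852630276 0.13659252944907557 (array([-0.0001, -0.0001, -0.0114]), array([ 0.0007, -0.0002,  0.1198]))
```

On the start floor. I'll turn clockwise in small steps and watch torque and height.

Request:
drive_tool(series=[[0.004, [0, 0, 0], [0, 0, 0.05]], [0.004, [0, 0, 0], [0, 0, 0.1]], [0.004, [0, 0, 0], [0, 0, 0.15]], [0.004, [0, 0, 0], [0, 0, 0.15]]])

```text
time: 10.88
tool_pos: [0.5142, -0.1585, 0.0819]
ee_rot: [3.14, -0.001, 0.88]
wrist_force: [0.2, -0.7, 1.7]
width: 0.0117
finger_force: 30.0
```

```bash
python3 st.py
```

```text
[ 0.51419704 -0.15851499  0.08187863] [ 3.13969607e+00 -6.08893622e-04  8.80430956e-01] [ 0.20259519 -0.65447513  1.68428774] [-0.12878192  0.00444549  0.05107983] 10.875 0.011733414944080494 0.2859094831702403 (array([-0.0003, -0.0007, -0.0118]), array([ 0.0019, -0.0006, -0.0296]))
```

Request:
drive_tool(series=[[0.004, [0, 0, 0.0003], [0, 0, 0.04]], [0.004, [0, 0, 0.0006], [0, 0, 0.08]], [0.004, [0, 0, 0.0009], [0, 0, 0.12]], [0.004, [0, 0, 0.001], [0, 0, 0.12]]])

```text
time: 11.38
tool_pos: [0.5138, -0.1582, 0.0807]
ee_rot: [3.141, -0.001, 0.761]
wrist_force: [-0.2, 0.4, 2.4]
width: 0.0118
finger_force: 30.0
```

```bash
python3 st.py
```

```text
[ 0.51376665 -0.15823203  0.08069344] [ 3.14111471e+00 -5.22480553e-04  7.60836912e-01] [-0.20796873  0.36578288  2.41232691] [-0.0239976   0.12631984  0.01693003] 11.375 0.011844183248536293 0.40547970631625124 (array([-0.0002, -0.0001, -0.013 ]), array([ 0.0005, -0.0005, -0.1492]))
```

It is winding down at low torque, so this is a true start.

Request:
drive_tool(series=[[0.004, [0, 0, 0.0004], [0, 0, 0.06]], [0.004, [0, 0, 0.0008], [0, 0, 0.12]], [0.004, [0, 0, 0.0012], [0, 0, 0.18]], [0.004, [0, 0, 0.0016], [0, 0, 0.24]], [0.004, [0, 0, 0.0016], [0, 0, 0.24]]])

```text
time: 12.0
tool_pos: [0.5134, -0.1582, 0.0784]
ee_rot: [-3.141, 0.0, 0.521]
wrist_force: [0.8, -0.0, 0.0]
width: 0.0117
finger_force: 30.0
```

```bash
python3 st.py
```

```text
[ 0.5133667  -0.1582293   0.07843093] [-3.14131875e+00  2.76824247e-04  5.21385496e-01] [ 0.81024661 -0.04853261  0.04712002] [-0.19524545  0.06071274  0.02377972] 12.0 0.011699554307905102 0.6449189268558053 (array([ 0.0001,  0.0001, -0.0153]), array([-3.000e-04,  2.000e-04, -3.886e-01]))
```

Request:
drive_tool(series=[[0.004, [0, 0, 0.0005], [0, 0, 0.05]], [0.004, [0, 0, 0.0009], [0, 0, 0.1]], [0.004, [0, 0, 0.0013], [0, 0, 0.15]], [0.004, [0, 0, 0.0015], [0, 0, 0.18]], [0.004, [0, 0, 0.0015], [0, 0, 0.18]]])

```text
time: 12.62
tool_pos: [0.5132, -0.1581, 0.0769]
ee_rot: [-3.141, 0.001, 0.341]
wrist_force: [0.7, -0.5, -1.6]
width: 0.0117
finger_force: 30.0
```

```bash
python3 st.py
```

```text
[ 0.51318878 -0.15807963  0.07688673] [-3.14086301e+00  6.93967564e-04  3.40806683e-01] [ 0.69355372 -0.52265686 -1.55506381] [-0.03894222  0.12012956  0.0019036 ] 12.625 0.011697804592205815 0.8255263642239505 (array([ 0.0002,  0.0003, -0.0168]), array([-9.000e-04,  5.000e-04, -5.692e-01]))
```

Request:
drive_tool(series=[[0.004, [0, 0, 0.0005], [0, 0, 0.04]], [0.004, [0, 0, 0.0008], [0, 0, 0.08]], [0.004, [0, 0, 0.001], [0, 0, 0.12]], [0.004, [0, 0, 0.001], [0, 0, 0.12]]])

```text
time: 13.12
tool_pos: [0.5139, -0.1583, 0.0767]
ee_rot: [3.141, -0.001, 0.221]
wrist_force: [0.3, -1.4, 0.5]
width: 0.0117
finger_force: 30.0
```

```bash
python3 st.py
```

```text
[ 0.5138813  -0.15832958  0.07670329] [ 3.14104600e+00 -8.36639276e-04  2.21297350e-01] [ 0.34022529 -1.44464144  0.53090726] [-0.05289412  0.03582025  0.08507868] 13.125 0.011653958943635766 0.9451305823632309 (array([-0.0004, -0.0001, -0.017 ]), array([ 8.000e-04, -6.000e-04, -6.887e-01]))
```

Request:
drive_tool(series=[[0.004, [0, 0, 0], [0, 0, 0.03]], [0.004, [0, 0, 0], [0, 0, 0.06]], [0.004, [0, 0, 0], [0, 0, 0.06]]])

```text
time: 13.5
tool_pos: [0.5139, -0.1584, 0.0767]
ee_rot: [3.141, -0.001, 0.16]
wrist_force: [1.5, 0.4, 1.0]
width: 0.0117
finger_force: 30.0
```

```bash
python3 st.py
```

```text
[ 0.51385675 -0.15837993  0.07669132] [ 3.14110419e+00 -8.28434696e-04  1.59754355e-01] [1.54035102 0.37417935 1.04280908] [-0.19006428 -0.04227541  0.19188646] 13.5 0.011746816617972302 1.0065822832903033 (array([-0.0003, -0.0001, -0.017 ]), array([ 8.000e-04, -6.000e-04, -7.502e-01]))
```

Request:
drive_tool(series=[[0.004, [0, 0, 0], [0, 0, 0.03]], [0.004, [0, 0, 0], [0, 0, 0.05]], [0.004, [0, 0, 0], [0, 0, 0.05]]])

```text
time: 13.88
tool_pos: [0.5139, -0.1584, 0.0767]
ee_rot: [3.141, -0.001, 0.11]
wrist_force: [1.2, -1.3, 2.5]
width: 0.0117
finger_force: 30.0
```

```bash
python3 st.py
```

```text
[ 0.51385597 -0.15844259  0.07668313] [ 3.14102540e+00 -8.54236131e-04  1.09684454e-01] [ 1.19851112 -1.34612219  2.48657068] [-0.23562035 -0.11364348  0.28911505] 13.875 0.011691278055520813 1.0566276852574454 (array([-0.0003, -0.0002, -0.017 ]), array([ 9.000e-04, -6.000e-04, -8.003e-01]))
```

Request:
drive_tool(series=[[0.004, [0, 0, 0], [0, 0, 0.025]], [0.004, [0, 0, 0], [0, 0, 0.025]]])

```text
time: 14.12
tool_pos: [0.5138, -0.1584, 0.0767]
ee_rot: [3.141, -0.001, 0.085]
wrist_force: [1.7, -1.3, 2.5]
width: 0.0119
finger_force: 30.1
```

```bash
python3 st.py
```

```text
[ 0.51384839 -0.15843926  0.0766993 ] [ 3.14101532e+00 -8.53953482e-04  8.46401731e-02] [ 1.70572146 -1.25946854  2.5431658 ] [-0.33924932 -0.18528445  0.30400234] 14.125 0.01194207936333609 1.0817000007187276 (array([-0.0003, -0.0002, -0.017 ]), array([ 9.000e-04, -6.000e-04, -8.254e-01]))
```

Stopped solid at 0.30 Nm, 5.7 mm below the start floor. Now I release and rise.

Request:
drive_tool(series=[[0.05, [0, 0, 0], [0, 0, 0]], [0.05, [0, 0, 0], [0, 0, 0]], [0.05, [0, 0, 0], [0, 0, 0]], [0.05, [0, 0, 0], [0, 0, 0]], [0.05, [0, 0, 0], [0, 0, 0]]])

```text
time: 14.75
tool_pos: [0.5134, -0.1581, 0.0763]
ee_rot: [-3.141, 0.0, 0.085]
wrist_force: [-0.9, 0.9, -0.9]
width: 0.0501
finger_force: 0.0
```

Request:
drive_tool(series=[[0.05, [0, 0, -0.01], [0, 0, 0]], [0.05, [0, 0, -0.03], [0, 0, 0]], [0.05, [0, 0, -0.07], [0, 0, 0]], [0.05, [-0.04, 0, -0.12], [0, 0, 0]], [0.05, [-0.06, 0, -0.12], [0, 0, 0]]])

```text
time: 15.38
tool_pos: [0.455, -0.1645, 0.2025]
ee_rot: [3.136, -0.009, 0.085]
wrist_force: [-0.1, -0.6, -0.5]
width: 0.0503
finger_force: 0.0
```

```bash
python3 - <<'E'
from h import *
im,c=shot('side','s9'); w,cw=shot('wrist','w9'); q=w2p(cw,[.513,-.158,.04]).astype(int); print(q)
y=max(q[1]-100,0);x=max(q[0]-100,0)
a=cv2.resize(im[150:225,300:400,::-1],(400,300),interpolation=3)
b=cv2.resize(w[y:y+150,x:x+200,::-1],(400,300),interpolation=3)
cv2.imwrite('pics/c9.png',np.hstack([a,b]))
E
```

```text
[311 147]
```

View pics/c9.png

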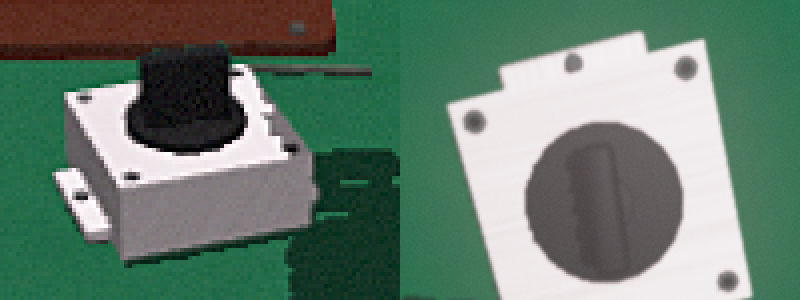

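The side crop shows the disc lying flush on the block. In the wrist crop the bar is tilted about 0.13 rad counter-clockwise from the tool, so the knob either sprang back or slipped in the grip. I'll regrip it aligned and check that it is at its stop.

```bash
python3 - <<'E'
from h import *
c=load('w9'); g=lambda u,v:(211+(u-400)/2,47+v/2)
for a,b in (((608,143),(628,272)),((570,150),(588,270))):
    d=p2w(c,g(*a),.074)-p2w(c,g(*b),.074); print(np.arctan2(d[1],d[0]))
d=[p2w(c,g(*q),.046) for q in ((525,200),(683,200),(604,121),(604,283))]; print(np.mean(d,0),np.linalg.norm(d[0]-d[1]),np.linalg.norm(d[2]-d[3]))
print(rel([.5135,-.1583,.0767],.21))
E
```

```text
0.24472521468920047
0.22610085882231046
[ 0.51329732 -0.15874951  0.046     ] 0.05906866090146963 0.059273840763651366
(array([ 0.0601, -0.0007,  0.1225]), array([ 0.0026, -0.0034, -0.1263]))
```

Request:
drive_tool(series=[[0.05, [0.04, 0, 0], [0, 0, -0.1]], [0.05, [0.06, 0, 0.04], [0, 0, -0.145]], [0.05, [0.06, 0, 0.085], [0, 0, -0.145]], [0.05, [0.06, 0, 0.112], [0, 0, -0.145]], [0.05, [0.06, 0, 0.12], [0, 0, -0.145]]])

```text
time: 16.1
tool_pos: [0.5124, -0.1573, 0.0734]
ee_rot: [-3.138, 0.004, 0.23]
wrist_force: [0.1, 0.1, 0.5]
width: 0.0502
finger_force: 0.0
```

Request:
drive_tool(series=[[0.05, [0, 0, 0], [0, 0, 0]], [0.02, [0, 0, 0], [0, 0, 0]], [0.004, [0, 0, 0], [0, 0, 0]], [0.004, [0, 0, 0], [0, 0, 0]], [0.004, [0, 0, 0], [0, 0, 0]]])

```text
time: 16.73
tool_pos: [0.5137, -0.1583, 0.0768]
ee_rot: [3.141, -0.001, 0.23]
wrist_force: [-0.3, 0.2, 1.1]
width: 0.0136
finger_force: 0.0
```

Request:
drive_tool(series=[[0.004, [0, 0, 0], [0, 0, 0]], [0.004, [0, 0, 0], [0, 0, 0]], [0.004, [0, 0, 0], [0, 0, 0]], [0.004, [0, 0, 0], [0, 0, 0]]])

```text
time: 17.23
tool_pos: [0.5137, -0.1584, 0.0767]
ee_rot: [3.141, -0.0, 0.23]
wrist_force: [-0.7, -0.4, 2.3]
width: 0.0114
finger_force: 30.0
```

```bash
python3 st.py
```

```text
[ 0.51366103 -0.15836139  0.07671819] [ 3.14122274e+00 -3.77267859e-04  2.29774150e-01] [-0.65951062 -0.36025647  2.33791829] [-0.04960889  0.28599222  0.04885457] 17.225 0.01140239765101246 0.9365344152796957 (array([-0.0001, -0.0001, -0.017 ]), array([ 5.000e-04, -2.000e-04, -6.802e-01]))
```

Request:
drive_tool(series=[[0.004, [0, 0, 0], [0, 0, 0.025]], [0.004, [0, 0, 0], [0, 0, 0.05]], [0.004, [0, 0, 0], [0, 0, 0.05]]])

```text
time: 17.6
tool_pos: [0.5137, -0.1584, 0.0767]
ee_rot: [3.141, -0.0, 0.179]
wrist_force: [0.2, -0.6, 4.2]
width: 0.0117
finger_force: 30.0
```

```bash
python3 st.py
```

```text
[ 0.51369495 -0.15841645  0.07671347] [ 3.14109108e+00 -4.56464426e-04  1.79497798e-01] [ 0.19450996 -0.62736818  4.20908951] [-0.13662255  0.26667127  0.14223373] 17.6 0.011675919796523092 0.9868154713413135 (array([-0.0002, -0.0001, -0.017 ]), array([ 6.000e-04, -3.000e-04, -7.305e-01]))
```

Request:
drive_tool(series=[[0.004, [0, 0, 0], [0, 0, 0.03]], [0.004, [0, 0, 0], [0, 0, 0.06]], [0.004, [0, 0, 0], [0, 0, 0.09]], [0.004, [0, 0, 0], [0, 0, 0.115]], [0.004, [0, 0, 0], [0, 0, 0.115]]])

```text
time: 18.23
tool_pos: [0.5137, -0.1584, 0.0767]
ee_rot: [3.141, -0.0, 0.064]
wrist_force: [-1.6, -1.3, 5.1]
width: 0.0119
finger_force: 30.2
```

```bash
python3 st.py
```

```text
[ 0.51368566 -0.15842893  0.07667176] [ 3.14101515e+00 -4.31350126e-04  6.42070985e-02] [-1.5836358  -1.25704252  5.07233586] [-0.21314643  0.31523164  0.40568527] 18.225 0.011861303345558256 1.102201598025022 (array([-0.0002, -0.0001, -0.017 ]), array([ 7.000e-04, -2.000e-04, -8.458e-01]))
```

The stop is confirmed at 0.41 Nm with the height unchanged. I release and retreat.

Request:
drive_tool(series=[[0.05, [0, 0, 0], [0, 0, 0]], [0.05, [0, 0, 0], [0, 0, 0]], [0.05, [0, 0, 0], [0, 0, 0]], [0.05, [0, 0, 0], [0, 0, 0]], [0.05, [0, 0, 0], [0, 0, 0]]])

```text
time: 18.85
tool_pos: [0.5134, -0.1581, 0.0762]
ee_rot: [-3.141, 0.0, 0.065]
wrist_force: [-0.3, -0.4, -0.8]
width: 0.0495
finger_force: 0.0
```

Request:
drive_tool(series=[[0.05, [0, 0, -0.01], [0, 0, 0]], [0.05, [0, 0, -0.03], [0, 0, 0]], [0.05, [0, 0, -0.07], [0, 0, 0]], [0.05, [-0.04, 0, -0.12], [0, 0, 0]], [0.05, [-0.06, 0, -0.12], [0, 0, 0]]])

```text
time: 19.48
tool_pos: [0.455, -0.1632, 0.2025]
ee_rot: [3.136, -0.009, 0.065]
wrist_force: [-0.3, -0.5, -0.2]
width: 0.0498
finger_force: 0.0
```

Request:
drive_tool(series=[[0.05, [0, 0, 0], [0, 0, 0]], [0.05, [0, 0, 0], [0, 0, 0]], [0.05, [0, 0, 0], [0, 0, 0]]])

```text
time: 19.85
tool_pos: [0.4539, -0.1619, 0.1955]
ee_rot: [-3.141, 0.001, 0.065]
wrist_force: [0.3, -0.3, -0.7]
width: 0.0498
finger_force: 0.0
```

```bash
python3 - <<'E'
from h import *
im,c=shot('side','s10'); w,cw=shot('wrist','w10')
a=cv2.resize(im[150:225,300:400,::-1],(400,300),interpolation=3)
q=w2p(cw,[.513,-.158,.04]).astype(int); y=max(q[1]-75,0);x=q[0]-100
b=cv2.resize(w[y:y+150,x:x+200,::-1],(400,300),interpolation=3)
cv2.imwrite('pics/c10.png',np.hstack([a,b]))
E
```

```text
(no output)
```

View pics/c10.png

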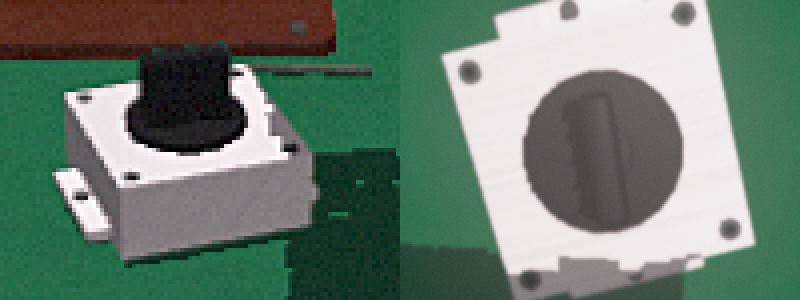

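The side crop shows the disc flush at about (187,130). The wrist crop shows it centred at about (604,152), with the gripper clear. I'm handing in the job.

```bash
python3 -c "
from bench import robot
print(robot.close_job())"
```

```text
the job is handed in; nothing more can be done
None
```

The black locking knob is screwed home in the clamping block from a true start, with its disc flush on the face; it stopped solid at about 0.4 Nm, springing back roughly 0.15 rad when let go, and the gripper is clear and the job handed in at about 20 s.

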